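# Unsnap the battery cover of the microscope lamp

## Robot

A 7-joint arm with a two-finger parallel gripper is mounted at the origin on the work surface. World frame = base frame: x ahead of the robot, y to its left, z up, the work surface at z = 0. Lengths are in m, angles in rad, forces in N, time in s.
With the tool pointing down it reaches from about 0.4 to 0.85 m from the base axis. Payload 10.4 kg.
Tool frame: the origin (TCP) lies midway between the tips of the shut fingers; the grasp point (between the pads) lies 19 mm behind it; z points along the fingers, y is the line along which they close (so a half turn about z gives the same grasp; the last joint's range is limited). The gripper opens to 87 mm and grips with 3 to 60 N. Pads are 19 mm wide; open, the fingers measure 117 mm over their backs; the gripper's body (75 mm by 190 mm) begins 51 mm behind the grasp point.
Start: joints at [1.193, 0.332, -0.065, 1.46, 0.022, 1.35, -0.088], TCP at [0.217, -0.586, 0.196] pointing down, gripper open.
Joint ranges: [-2.6, 2.6], [-0.5, 2.12], [-1.47, 1.34], [0.16, 2.42], [-1.27, 4.41], [0.06, 2.06], [-2.6, 2.6]. Speed limits (rad/s): [2.22, 2.22, 2.79, 2.79, 3.14, 3.14, 3.14].

## Interface

Orientations are given as [roll, pitch, yaw] about the fixed x, y, z axes, in that order (R = Rz(yaw) Ry(pitch) Rx(roll)).
In Python, from workcell import status, cams, manip gives the robot as it stands.
- The arm moves only by the tool send_rows, never from a script. Its argument "commands" is a list of rows, each a list of 2 entries, a list of its own where there are three numbers: the shift along the tool's x, y, z in cm, then the turn about the tool's z in degrees. In form: [[[dx, dy, dz], turn], ...]. A call has 1 to 20 rows; each row shifts and turns the commanded pose from where the row before left it, along the tool's axes as they then stand; what a row does not reach is not made up. A row lasts 1/8 s, in which the tool goes at most 62.5 mm and 10.7 degrees, less where a joint would pass 70% of its speed; a pose out of reach is approached as far as the arm can. A call is refused whole if a number of a shift passes 6.25 or a number of a turn 10.7, either way. A call with a gripper value outside its range is refused whole. "jaw" is the closure in counts, from 0 (fully open) to 255 (shut), set as the call begins (left out, the last holds). The fingers move at their own pace and stop on an object; "grip_force" is the grip in N (left out, the last holds). Time passes only in rows, so rows that do not move let the fingers close. It gives the time, the measured TCP pose, the force, the opening and the grip force at its end, in the units of the state.
- status.sense(): the state, without advancing time (a new reading comes with each control period).
- cams.read_camera(name): name is "scene" or "top"; returns (picture, depth): 384x512x3 uint8, blue, green, red; 384x512 float32, m along the optical axis (not along the pixel's ray), 0 where there is no reading.
- cams.calibration(name): a dict with "camera_matrix" (3x3 intrinsics, pixels), "xyz" and "attitude" of the camera in the world. Camera axes: x right, y up, looking along -z (the intrinsics and any distortion apply to the point x, -y, -z); pixel columns grow to the right and rows downward; lengths in m; the calibration is good to about 2 mm. A picture is of the moment at which its call begins. calibration takes no time and is no camera call.
- manip.job_done(): hands the job in; it is judged then, once.
Trained networks look in the newest picture that a camera, given by its name, has taken for a name from the list of things; names that differ only in an ending like _2 or _b are one class to them, and where a whole thing is asked for, a point or a joint stands for the part that bears it (a point fixed in the world has none). Each returns a list of dicts, best first, with "p" (0 to 1); they miss things now and then, are a little off and sometimes report something else, mostly with a low value. They report only what shows in the picture. A call takes as long as a camera call. They do not tell look-alikes from the thing itself.
- cams.boxes_of(camera, thing): "extent" ([left, top, width, height] in pixels, round what is visible of it).
The state is a dict: "time": time; "joint_positions": joint angles; "joint_vel": joint speeds; "tau": joint torques, N m; "position": TCP position; "eef_rot": TCP orientation; "ft_force": force on the tool from outside, world axes, zero at the start; "wrist_torque": the same for the moment, N m; "grip_width": opening from 0.0 (shut) to 1.0 (fully open); "gripper_force": force on a finger pad.
Only numpy, scipy, OpenCV 4.12 (cv2) and the standard library are available. Lean on these libraries where they do the work, as an engineer would, in place of code of your own. Each camera call takes 0.05 s, during which the arm holds its last target. There are 200 camera calls.

## Task

Take the battery cover off the microscope lamp's battery box: squeeze its snap tab inwards bit by bit, only just as far as it takes to come free, while you lift that end (pressing further ruins the thin switch leaf behind it); draw the tongues at the other end out, and set the cover down gently in the steel tray, flat and right way up, then let go. Do not wrench the cover against the box, and leave the other things where they stand.

Things in the scene. Friction and masses are not known exactly. Their poses are not given: they have to be found in the camera images.
- battery_box: White battery box of the microscope lamp, fixed to the table, 170 (x) x 110 (y) x 60 mm high; origin at the centre of its underside, z up, its -x end faces roughly the robot (+-0.4 rad). Its flat 4 mm top panel has a central opening (x -49 to +45, y +-30 mm) whose edges overhang the battery compartment like lips. The cover closes it.
- cover: Grey plastic cover, 100-140 g, on the box, axes parallel. Origin on its underside, first over the box's centre, 60 mm up. Plate x -56 to +50, 70 wide, 4 mm thick. Snap tab at the -x end reaches 13 mm below the underside, two tongues at the +x end 10 mm: off the box it rests on them, nearly level. Lugs locate it: 1 mm play in x, 1.5 in y. Breaks if it presses on the box with over 25 N.
- tab (a joint): Travel (m) of the spring snap tab: 0 = relaxed, latched; grows as it is pressed inwards (cover +x, towards the rib). 2 N preload, then 1.6 N per mm. A nose on its foot hooks under a catch in the box with 2 mm of play in height. How deep it hooks differs from box to box, 2.5 to 8.5 mm, and is hidden: only a gentle test lift (about 4 N) shows whether it is free.
- leaf (a joint): Bend (m) of the thin lid-switch leaf in the box behind the tab's foot: 0 = untouched. The seated tab reaches it 1 mm after its nose comes free and then bends it (0.4 N per mm, too weak to feel). More than 1 mm of bend ruins it; with the tab end raised 12 mm or more the foot is clear of it.
- tab_press (a point): Middle of the outer (-x) face of the tab's upright thumb plate, at cover x = -45, z = +17 mm; moves with the tab. Thumb plate 24 wide (y), 5 thick, its top 30 mm above the cover's underside; it stands in a 28 mm wide, 33 mm long notch of the plate. Tab and rib can be pinched between the fingers: 43 mm over their outer faces when relaxed.
- cover_rib (a point): Middle of the far (+x) face of the fixed upright rib on the cover, at cover x = -2, z = +17 mm. Rib 24 wide (y), 4 thick (x), its top 30 mm above the cover's underside; the two small gussets on its far side are no obstacle.
- cover_far_edge (a point): Middle of the plate's far (+x) lower edge, at cover x = +50, z = 0: lying on the box's top panel, the edge on which the cover pivots when its tab end is raised.
- cover_tongues (a point): Midway between the tips of the two tongues, at cover x = +53, z = -8 mm. Each is 12 wide, 4 thick (y = +-18), and reaches 8 mm under the far lip, 2 mm below it. To free them, raise the tab end (about 20 mm, 0.2 rad) so that the tab's foot clears the panel, then draw the cover 10 mm or more towards its tab end (-x).
- tray: Shallow open steel tray, fixed, 190 (x) x 140 (y) x 18 mm high, walls and floor 4 mm; origin at the centre of its underside. It stands on the left or the right of the battery box.
- oil_bottle: Bystander, loose: small amber dropper bottle with black cap, 28 mm dia, 62 mm tall; origin at the centre of its foot
- slide_box: Bystander, loose: closed cardboard slide box 85 x 100 x 36 mm; origin at the centre of its underside
- stain_jar: Bystander, loose: open glass jar 64 mm dia, 80 mm tall; origin at the centre of its foot
- sample_jar: Bystander, loose: clear jar with white cap, 60 mm dia, 65 mm tall; origin at the centre of its foot
- slide_pack: Bystander, loose: small white paper carton of slides 78 x 30 x 26 mm; origin at the centre of its underside
- slide_rack: Bystander, loose: wooden slotted slide-drying rack 190 x 130 x 26 mm (glass slides stand up to 72 mm); origin at the centre of its underside. It may stand on either side, across from the tray
Not all that is in view belongs to the job. There is more than one size of the battery_box; the job needs the smallest. Leave any purple look-alike of the cover alone.

How it is judged:
By the outcome, as a careful person would: the job done as asked, in the order asked, and still so for the second after the job is handed in, with the robot touching nothing.
It also fails if it takes over 72 s, if anything falls off the work surface, if the arm or the gripper's body presses on something with over 40 N, if the wrist force passes 120 N, or if a joint passes its speed limit or range.

## Working session

There is one attempt and no reset: what is moved stays moved. The work goes in short steps, Python scripts to look and compute and a tool call to move; the robot and the scene stay as the last step left them, time stands still between calls to the robot, and variables do not carry over. Pictures are saved under pics/ and viewed, at most 10 in all, crops included, and the job is handed in when it is done.

Besides the shell and the picture viewer there is one more tool, called by a JSON object that holds its "fn" and its "kwargs". send_rows: Moves the arm, as the interface text tells. Its arguments: {"type":"object","properties":{"commands":{"type":"array","items":{"type":"array"}},"jaw":{"type":"number"},"grip_force":{"type":"number"}},"required":["commands"]}

```bash
mkdir -p pics; ls; cat > h.py <<'E'
import numpy as np, cv2
from scipy.spatial.transform import Rotation as R
from workcell import status, cams, manip
def cal(n):
    c=cams.calibration(n); return np.array(c["camera_matrix"]),np.array(c["xyz"]),c["attitude"],c
E
python3 - <<'E'
from h import *
for n in("scene","top"):
    p,d=cams.read_camera(n); cv2.imwrite(f"pics/{n}0.png",p); np.savez(f"{n}0.npz",p=p,d=d)
    print(n,cams.calibration(n))
    for t in("battery_box","cover","tray","slide_rack","tab_press"):
        print(t,[(b["extent"],round(b["p"],2)) for b in cams.boxes_of(n,t)])
print(status.sense())
E
```

```text
pics
scene {'camera_matrix': array([[397.95342348,   0.        , 260.66772774],
       [  0.        , 397.95342348, 189.5223055 ],
       [  0.        ,   0.        ,   1.        ]]), 'xyz': array([0.88020848, 0.76046833, 0.80528784]), 'attitude': array([ 0.79526611, -0.00377505,  2.62612762])}
battery_box [([275.3, 281.8, 137.1, 102.2], 0.86), ([333.4, 163.5, 105.4, 75.4], 0.82), ([186.4, 151.9, 74.7, 53.7], 0.62)]
cover [([203.4, 155.1, 40.5, 26.7], 0.72), ([239.8, 97.2, 32.6, 25.6], 0.65)]
tray [([242.9, 214.2, 98.1, 80.3], 0.66)]
slide_rack [([171.1, 111.5, 64.4, 44.2], 0.63)]
tab_press [([243.1, 96.6, 7.2, 14.3], 0.45), ([232.9, 153.2, 3.3, 18.0], 0.44)]
top {'camera_matrix': array([[438.3660513 ,   0.        , 262.05498616],
       [  0.        , 438.3660513 , 186.33220965],
       [  0.        ,   0.        ,   1.        ]]), 'xyz': array([0.16630428, 0.1317629 , 1.61225708]), 'attitude': array([ 0.22235672,  0.00521789, -1.59855293])}
battery_box [([121.0, 140.5, 59.8, 74.6], 0.94), ([286.3, 153.4, 34.9, 49.9], 0.86), ([197.7, 235.0, 54.9, 71.4], 0.82), ([291.5, 163.7, 23.8, 
[... 304 characters left out ...]
 1.19340756,  0.33217796, -0.06470302,  1.46012596,  0.02159529,
        1.34986617, -0.08848741]), 'joint_vel': array([ 2.05401605e-03, -1.30458271e-05,  1.57905129e-04, -3.78502900e-04,
       -1.73171263e-03, -1.20817590e-03,  5.43127390e-05]), 'tau': array([-5.77845894e-04, -6.22757363e+01,  2.43272010e-02, -3.89984035e+01,
       -6.11527869e-02,  3.15360760e-02, -3.92824163e-06]), 'position': array([ 0.21715039, -0.58609074,  0.19567689]), 'eef_rot': array([ 3.14147682e+00, -2.61426751e-05,  3.54806974e-01]), 'ft_force': array([-0.12749881,  0.54353272, -0.82391339]), 'wrist_torque': array([ 0.02823855,  0.06344018, -0.01978521]), 'gripper_force': 0.0, 'grip_width': 1.0015062716298542}
```

```bash
python3 -c "
import cv2,numpy as np
a=cv2.imread('pics/scene0.png');b=cv2.imread('pics/top0.png')
cv2.imwrite('pics/both0.png',cv2.resize(np.vstack([a,b]),(800,1200))[:, :]) if 0 else None"
```

```text
(no output)
```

View pics/top0.png

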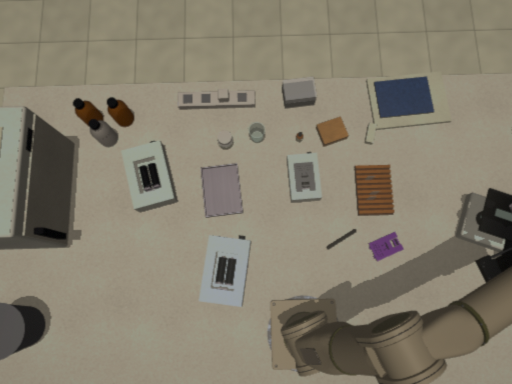

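View pics/scene0.png

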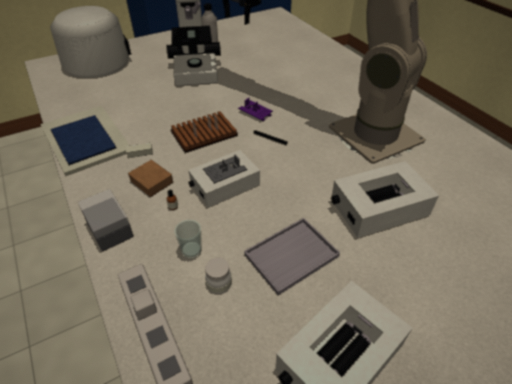

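The top view shows three box candidates: (148,177) and (225,270), both larger and open, and (304,177), the smallest, which carries the grey cover, so it fits. The purple look-alike is at (386,245) and the tray at (221,190). I'll measure from the depth in both views and check with an enlarged crop.

```bash
cat >> h.py <<'E'
def cloud(n,d):
    K,x,a,_=cal(n); v,u=np.mgrid[0:d.shape[0],0:d.shape[1]]
    P=np.stack([(u-K[0,2])/K[0,0]*d,-(v-K[1,2])/K[1,1]*d,-d],-1)
    return P@R.from_euler("xyz",a).as_matrix().T+x
def proj(n,W):
    K,x,a,_=cal(n); c=(np.atleast_2d(W)-x)@R.from_euler("xyz",a).as_matrix(); c=c*[1,-1,-1]
    return c[:,:2]/c[:,2:]*[K[0,0],K[1,1]]+K[:2,2]
E
python3 - <<'E'
from h import *
for n,bx,tr in(("top",(280,148,326,208),(198,160,246,220)),("scene",(184,148,264,208),(240,212,344,296))):
    z=np.load(f"{n}0.npz"); C=cloud(n,z["d"]); 
    print(n,"table z",np.median(C[...,2][z["d"]>0]))
    Q=C[bx[1]:bx[3],bx[0]:bx[2]].reshape(-1,3)
    for lo,hi in((.052,.071),(.078,.1)):
        q=Q[(Q[:,2]>lo)&(Q[:,2]<hi)]
        if len(q)>4:
            c,s,a=cv2.minAreaRect((q[:,:2]*1000).astype(np.float32)); print("box",lo,len(q),np.round(c,1),np.round(s,1),round(a,1),np.percentile(q[:,2],[5,50,95]).round(4))
    Q=C[tr[1]:tr[3],tr[0]:tr[2]].reshape(-1,3); q=Q[(Q[:,2]>.011)&(Q[:,2]<.03)]
    if len(q)>4: c,s,a=cv2.minAreaRect((q[:,:2]*1000).astype(np.float32)); print("tray rim",len(q),np.round(c,1),np.round(s,1),round(a,1))
    q=Q[(Q[:,2]<.011)]; print("tray floor z",np.median(q[:,2]))
a=np.load("scene0.npz")["p"][140:215,180:270]; b=np.load("top0.npz")["p"][145:215,270:340]
a=cv2.resize(a,(540,450),interpolation=3); b=cv2.resize(b,(450,450),interpolation=3)[:, :260] if 0 else cv2.resize(b,(260,260),interpolation=3)
o=np.zeros((450,800,3),np.uint8); o[:,:540]=a; o[:260,540:]=b; cv2.imwrite("pics/crop.png",cv2.convertScaleAbs(o,alpha=1.3))
E
```

```text
top table z -0.0004432498238626792
box 0.052 1280 [553.3 -25.5] [172.9 110.8] 2.5 [0.0544 0.0606 0.0669]
box 0.078 25 [529.4 -26.6] [45.3 23.1] 4.4 [0.0803 0.0871 0.093 ]
tray rim 249 [519.9 282.7] [191.6 142.7] 6.0
tray floor z 0.0019235324194846193
scene table z -0.0018173080620433324
box 0.052 1563 [554.3 -21.4] [172.3 115.2] 3.1 [0.0552 0.0587 0.0636]
box 0.078 44 [530.9 -23.1] [43.9 28.6] 2.3 [0.0787 0.0856 0.0893]
tray rim 538 [473.8 280.9] [287.5 142.6] 5.7
tray floor z -0.0004618277371647994
```

View pics/crop.png

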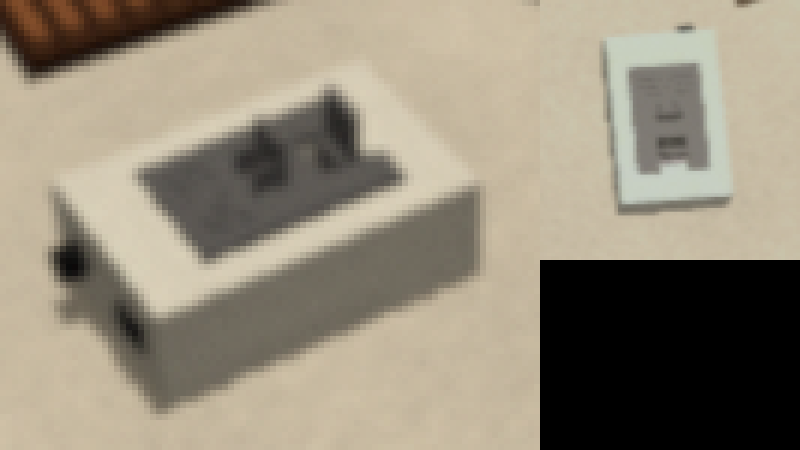

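The crop confirms it: grey cover on the smallest box, with the notch and tab towards the robot. I'll refine the pose by fitting the outline in both images.

```bash
python3 - <<'E'
from h import *
from scipy.optimize import minimize
# fit: white top panel rect (z=.06) in top/scene colour; score = gradient between inside/outside of cover plate & box edge
I={}
for n in("top","scene"):
    I[n]=cv2.GaussianBlur(np.load(f"{n}0.npz")["p"],(0,0),0.7).astype(np.float32).mean(2)
def ring(cx,cy,yaw,x0,x1,y0,y1,z):
    s=np.linspace(.06,.94,60); pts=np.vstack([np.c_[x0+(x1-x0)*s,0*s+y0],np.c_[x0+(x1-x0)*s,0*s+y1],np.c_[0*s+x0,y0+(y1-y0)*s],np.c_[0*s+x1,y0+(y1-y0)*s]])
    c,t=np.cos(yaw),np.sin(yaw); return np.c_[cx+c*pts[:,0]-t*pts[:,1],cy+t*pts[:,0]+c*pts[:,1],np.full(len(pts),z)]
def samp(n,W):
    p=proj(n,W).astype(np.float32); return cv2.remap(I[n],p[:,0].reshape(-1,1),p[:,1].reshape(-1,1),cv2.INTER_LINEAR).mean()
def cost(p,ns,kind):
    cx,cy,yaw=p[0]/1000,p[1]/1000,p[2]; m=.003; v=0
    for n in ns:
        if kind=="cover": a=(-.056,.05,-.035,.035,.064); sg=1; 
        else: a=(-.095,.095,-.07,.07,.018); sg=1
        o=samp(n,ring(cx,cy,yaw,a[0]-m,a[1]+m,a[2]-m,a[3]+m,a[4])); i=samp(n,ring(cx,cy,yaw,a[0]+m,a[1]-m,a[2]+m,a[3]-m,a[4])); v-=o-i
    return v
for k,s in(("cover",(554,-25,.05)),("tray",(520,282,.1))):
    for ns in(("top",),("scene",),("top","scene")):
        best=min((minimize(cost,(s[0]+a,s[1]+b,s[2]),args=(ns,k),method="Nelder-Mead",options=dict(initial_simplex=[(s[0]+a,s[1]+b,s[2]),(s[0]+a+4,s[1]+b,s[2]),(s[0]+a,s[1]+b+4,s[2]),(s[0]+a,s[1]+b,s[2]+.05)])) for a in(-3,3) for b in(-3,3)),key=lambda r:r.fun)
        print(k,ns,best.x.round(3),round(best.fun,1))
for n in("top","scene"):
    C=cloud(n,np.load(f"{n}0.npz")["d"]); b=(280,148,326,208) if n=="top" else (184,148,264,208)
    Q=C[b[1]:b[3],b[0]:b[2]].reshape(-1,3)
    c,t=np.cos(.05),np.sin(.05); L=(Q[:,:2]-[.5545,-.0250])@np.array([[c,-t],[t,c]])
    m=(Q[:,2]>.076)&(Q[:,2]<.105)&(abs(L[:,1])<.03); 
    for lo,hi in((-.07,-.03),(-.03,.02)):
        k=m&(L[:,0]>lo)&(L[:,0]<hi); print(n,k.sum(),L[k].mean(0).round(4),L[k].min(0).round(4),L[k].max(0).round(4),Q[k,2].max().round(3))
E
```

```text
cover ('top',) [ 5.52786e+02 -2.38640e+01  5.20000e-02] -31.1
cover ('scene',) [ 5.55864e+02 -1.69360e+01  4.40000e-02] -44.8Traceback (most recent call last):
  File "<stdin>", line 21, in <module>
  File "<stdin>", line 21, in <genexpr>
    res = _minimize_neldermead(fun, x0, args, callback, bounds=bounds,
                               **options)
    fxr = func(xr)
    fx = function(np.copy(x), *(wrapper_args + args))
  File "<stdin>", line 17, in cost
  File "<stdin>", line 11, in samp
  File "h.py", line 11, in proj
    K,x,a,_=cal(n); c=(np.atleast_2d(W)-x)@R.from_euler("xyz",a).as_matrix(); c=c*[1,-1,-1]
            ~~~^^^
  File "h.py", line 5, in cal
    c=cams.calibration(n); return np.array(c["camera_matrix"]),np.array(c["xyz"]),c["attitude"],c
ValueError: time passes only in moves, steps and waits
```

{"fn": "send_rows", "kwargs": {"commands": [[[0, 0, -1], -9], [[0, 0, -1], -9], [[0, 0, -1], -9], [[0, 0, -1], -9], [[0, 0, -1], -9], [[0, 0, -1], -9], [[0, 0, -1], -9], [[0, 0, -1], -9]]}}

```text
time: 1.6
position: [0.2171, -0.5861, 0.276]
eef_rot: [3.142, 0.0, 1.617]
ft_force: [-0.3, -0.2, -0.4]
grip_width: 0.996
gripper_force: 0.0
```

```bash
python3 - <<'E'
s=open('h.py').read()
s=s.replace('def cal(n):','import functools\n@functools.lru_cache\ndef cal(n):'); open('h.py','w').write(s)
E
python3 - <<'E'
from h import *
from scipy.optimize import minimize
I={n:cv2.GaussianBlur(np.load(f"{n}0.npz")["p"],(0,0),0.7).astype(np.float32).mean(2) for n in("top","scene")}
def sides(cx,cy,yaw,x0,x1,y0,y1,z):
    s=np.linspace(.06,.94,60); pts=np.vstack([np.c_[x0+(x1-x0)*s,0*s+y0],np.c_[x0+(x1-x0)*s,0*s+y1],np.c_[0*s+x0,y0+(y1-y0)*s],np.c_[0*s+x1,y0+(y1-y0)*s]])
    c,t=np.cos(yaw),np.sin(yaw); return np.c_[cx+c*pts[:,0]-t*pts[:,1],cy+t*pts[:,0]+c*pts[:,1],np.full(len(pts),z)]
def samp(n,W):
    p=proj(n,W).astype(np.float32); return cv2.remap(I[n],p[:,0].reshape(-1,1),p[:,1].reshape(-1,1),cv2.INTER_LINEAR).ravel()
D={"cover":(-.056,.05,-.035,.035,.062),"box":(-.085,.085,-.055,.055,.06),"tray":(-.095,.095,-.07,.07,.018)}
def cost(p,ns,k):
    a=D[k];m=.003;v=0
    for n in ns:
        f=lambda m:samp(n,sides(p[0]/1000,p[1]/1000,p[2],a[0]-m,a[1]+m,a[2]-m,a[3]+m,a[4]))
        d=f(m)-f(-m); v-=(d.mean() if k!="box" else np.abs(d.reshape(4,-1).mean(1)).mean())
    return v
for k,s in(("cover",(554,-23,.05)),("box",(554,-23,.05)),("tray",(520,282,.1))):
    for ns in(("top",),("scene",),("top","scene")):
        r=min((minimize(cost,(s[0]+a,s[1]+b,s[2]),args=(ns,k),method="Nelder-Mead",options=dict(maxiter=120,initial_simplex=[(s[0]+a,s[1]+b,s[2]),(s[0]+a+4,s[1]+b,s[2]),(s[0]+a,s[1]+b+4,s[2]),(s[0]+a,s[1]+b,s[2]+.05)])) for a in(-3,3) for b in(-3,3)),key=lambda r:r.fun)
        print(k,ns,r.x.round(3),round(r.fun,1))
for n in("top","scene"):
    C=cloud(n,np.load(f"{n}0.npz")["d"]); b=(280,148,326,208) if n=="top" else (184,148,264,208)
    Q=C[b[1]:b[3],b[0]:b[2]].reshape(-1,3)
    c,t=np.cos(.05),np.sin(.05); L=(Q[:,:2]-[.5545,-.0250])@np.array([[c,-t],[t,c]])
    m=(Q[:,2]>.076)&(Q[:,2]<.105)&(abs(L[:,1])<.03)
    for lo,hi in((-.07,-.03),(-.03,.02)):
        k=m&(L[:,0]>lo)&(L[:,0]<hi); print(n,k.sum(),L[k].mean(0).round(4),L[k].min(0).round(4),L[k].max(0).round(4),Q[k,2].max().round(3))
E
```

```text
cover ('top',) [ 5.53296e+02 -2.39660e+01  5.20000e-02] -31.0
cover ('scene',) [ 5.54947e+02 -1.90120e+01  4.40000e-02] -44.5
cover ('top', 'scene') [ 5.54289e+02 -2.16600e+01  4.60000e-02] -69.8
box ('top',) [ 5.53214e+02 -2.58320e+01  4.50000e-02] -20.2
box ('scene',) [ 5.54746e+02 -1.93990e+01  5.20000e-02] -24.9
box ('top', 'scene') [ 5.53633e+02 -1.84430e+01  4.70000e-02] -41.2
tray ('top',) [5.17325e+02 2.82051e+02 9.70000e-02] -20.2
tray ('scene',) [5.26976e+02 2.93767e+02 1.00000e-01] -41.7
tray ('top', 'scene') [5.26964e+02 2.93707e+02 1.01000e-01] -41.3
top 14 [-0.0446  0.0005] [-0.0478 -0.0107] [-0.0415  0.0108] 0.091
top 12 [-0.0069  0.0004] [-0.0092 -0.0113] [-0.0022  0.0117] 0.095
scene 26 [-0.0419  0.005 ] [-0.0456 -0.0088] [-0.0393  0.0146] 0.089
scene 27 [-0.0025  0.0046] [-0.0066 -0.0114] [0.0099 0.0171] 0.09
```

{"fn": "send_rows", "kwargs": {"commands": [[[2, 1.2, 0], 0], [[3.8, 2.4, 0], 0], [[4, 2.5, 0], 0], [[4, 2.5, 0], 0], [[4, 2.5, 0], 0], [[4, 2.5, 0], 0], [[4, 2.5, 0], 0], [[4, 2.5, 0.5], 0], [[4, 2.5, 1], 0], [[4, 2.5, 1], 0], [[4, 2.5, 1], 0], [[4, 2.5, 1], 0], [[4, 2.5, 1], 0], [[3, 1.8, 1], 0], [[2, 1.5, 1], 0], [[0, 0, 1], 0]]}}

```text
time: 3.6
position: [0.5391, -0.0225, 0.1903]
eef_rot: [3.141, -0.001, 1.615]
ft_force: [0.3, 0.5, -0.3]
grip_width: 1.001
gripper_force: 0.0
```

```bash
python3 - <<'E'
from h import *
for n in("scene","top"):
    p,d=cams.read_camera(n); cv2.imwrite(f"pics/{n}1.png",p)
s=status.sense();print(s["position"],s["eef_rot"],s["joint_positions"],s["ft_force"])
E
```

```text
[ 0.53780168 -0.02512696  0.18951983] [-3.13965842e+00  2.14477828e-05  1.61136446e+00] [ 0.62909702  0.22334561 -0.75896697  1.66591587  0.15798176  1.31735897
 -0.11697361] [-0.52359444 -0.91064896 -0.83270693]
```

View pics/scene1.png

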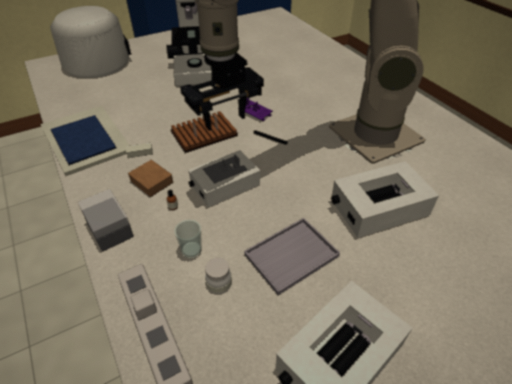

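The arm is over the box, with fingertips at about (210,128) and (245,108). I'll go down to just above the tab and check the alignment there.

{"fn": "send_rows", "kwargs": {"commands": [[[0.2, -0.7, 1], 0], [[0, 0, 2], 0], [[0, 0, 2], 0], [[0, 0, 2], 0], [[0, 0, 1], 0], [[0, 0, 0.5], 0], [[0, 0, 0], 0], [[0, 0, 0], 0]]}}

```text
time: 4.7
position: [0.5319, -0.0229, 0.1063]
eef_rot: [3.141, 0.0, 1.611]
ft_force: [-0.7, 1.1, 0.4]
grip_width: 0.998
gripper_force: 0.0
```

```bash
python3 - <<'E'
from h import *
P={}
for n in("scene","top"):
    p,d=cams.read_camera(n); cv2.imwrite(f"pics/{n}2.png",p); P[n]=(p,d)
s=status.sense();print(s["position"],s["eef_rot"],s["ft_force"])
t=s["position"]; print({n:proj(n,[t,[.5095,-.024,.0875],[.5525,-.022,.0875]]).round(1).tolist() for n in P})
p=P["scene"][0]; cv2.imwrite("pics/c2.png",cv2.convertScaleAbs(cv2.resize(p[110:210,170:280],(770,700)[:2] if 0 else (660,600),interpolation=3),alpha=1.8,beta=20))
C=cloud("scene",P["scene"][1])[110:200,170:280].reshape(-1,3); m=(C[:,2]>.09)&(C[:,2]<.14)&(abs(C[:,1]+.02)<.05)&(C[:,0]>.42)&(C[:,0]<.64); q=C[m]
for lo,hi in((.42,.53),(.53,.64)):
    k=q[(q[:,0]>lo)&(q[:,0]<hi)]; print(len(k),k.min(0).round(3) if len(k) else"",k.max(0).round(3) if len(k) else "")
E
```

```text
[ 0.53187316 -0.02282258  0.10614948] [3.14072911e+00 1.73304409e-04 1.61141527e+00] [0.61732816 0.87976383 0.97641971]
{'scene': [[229.6, 153.9], [236.9, 156.3], [223.4, 161.6]], 'top': [[305.1, 178.2], [305.3, 185.6], [304.1, 173.9]]}
18 [ 0.481 -0.03   0.09 ] [ 0.515 -0.013  0.14 ]
19 [ 0.549 -0.031  0.09 ] [ 0.586 -0.006  0.14 ]
```

View pics/c2.png

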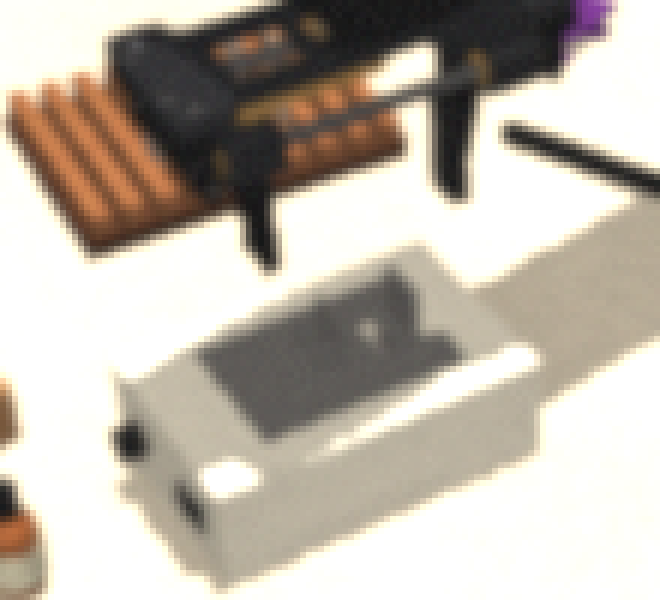

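Fingertips at crop (270,268) and (455,195) straddle the tab and rib, and they sit about 12 mm above the shut-finger TCP, as a linkage gripper would. Next I'll go down and close to just short of contact.

{"fn": "send_rows", "kwargs": {"commands": [[[0, -0.1, 1], 0], [[0, 0, 1], 0], [[0, 0, 1], 0], [[0, 0, 0.6], 0], [[0, 0, 0.2], 0], [[0, 0, 0], 0], [[0, 0, 0], 0]], "jaw": 112, "grip_force": 20}}

```text
time: 5.68
position: [0.5308, -0.0229, 0.068]
eef_rot: [3.141, 0.0, 1.611]
ft_force: [0.5, -0.4, -0.8]
grip_width: 0.559
gripper_force: 0.0
```

{"fn": "send_rows", "kwargs": {"commands": [[[0, 0, 0], 0], [[0, 0, 0], 0], [[0, 0, 0], 0]], "jaw": 125}}

```text
time: 6.05
position: [0.5306, -0.0229, 0.0677]
eef_rot: [3.141, 0.0, 1.611]
ft_force: [0.2, -0.7, -1.1]
grip_width: 0.511
gripper_force: 0.0
```

{"fn": "send_rows", "kwargs": {"commands": [[[0, 0, 0], 0], [[0, 0, 0], 0], [[0, 0, 0], 0]], "jaw": 128}}

```text
time: 6.42
position: [0.5305, -0.0229, 0.0676]
eef_rot: [3.142, 0.0, 1.611]
ft_force: [0.0, -0.3, -0.1]
grip_width: 0.499
gripper_force: 0.0
```

{"fn": "send_rows", "kwargs": {"commands": [[[0, 0, 0], 0], [[0, 0, 0], 0], [[0, 0, 0], 0]], "jaw": 131}}

```text
time: 6.8
position: [0.5305, -0.0229, 0.0677]
eef_rot: [3.142, 0.0, 1.611]
ft_force: [0.4, 0.1, -0.4]
grip_width: 0.484
gripper_force: 0.0
```

{"fn": "send_rows", "kwargs": {"commands": [[[0, 0.03, 0], 0], [[0, 0.03, 0], 0], [[0, 0, 0], 0], [[0, 0, 0], 0]], "jaw": 134}}

```text
time: 7.3
position: [0.5311, -0.0229, 0.0676]
eef_rot: [-3.142, 0.0, 1.611]
ft_force: [-0.8, 0.6, -0.6]
grip_width: 0.476
gripper_force: 0.0
```

{"fn": "send_rows", "kwargs": {"commands": [[[0, 0, 0], 0], [[0, 0, 0], 0], [[0, 0, 0], 0]], "jaw": 136}}

```text
time: 7.68
position: [0.5311, -0.0229, 0.0677]
eef_rot: [3.142, 0.0, 1.611]
ft_force: [0.4, -0.5, 0.1]
grip_width: 0.467
gripper_force: 0.0
```

```bash
python3 - <<'E'
from h import *
p,d=cams.read_camera("scene"); cv2.imwrite("pics/c3.png",cv2.convertScaleAbs(cv2.resize(p[120:210,180:270],(600,600),interpolation=3),alpha=2,beta=10))
s=status.sense();print(s["position"],s["ft_force"],s["gripper_force"],s["grip_width"],s["wrist_torque"])
E
```

```text
[ 0.53116352 -0.0228731   0.06767354] [ 1.11229638 -0.82246677  0.59297756] 0.0 0.4690178420464776 [-0.03136639 -0.15699897  0.01719089]
```

View pics/c3.png

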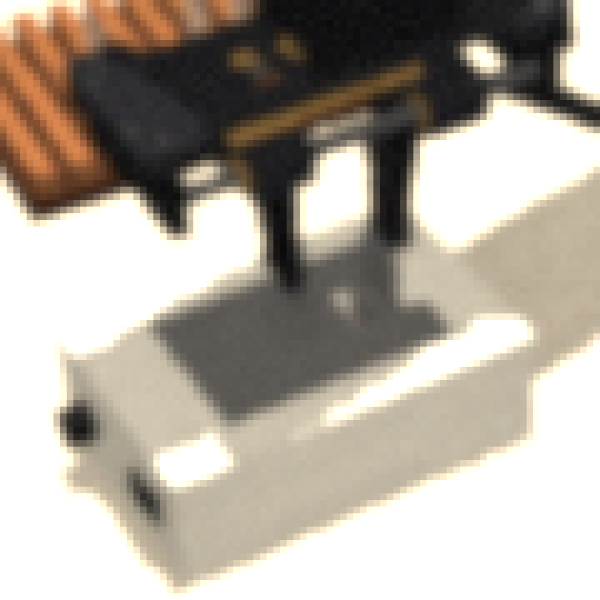

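Tips at crop (290,285) and (395,240) look to be at the height of the tab's top edge, with no contact at 40.7 mm. So the fingers are too high. I'll open a little and lower in guarded steps.

{"fn": "send_rows", "kwargs": {"commands": [[[0, 0, 0], 0], [[0, 0, 0], 0], [[0, 0, 0], 0], [[0, 0, 0.2], 0], [[0, 0, 0.2], 0], [[0, 0, 0], 0]], "jaw": 116}}

```text
time: 8.48
position: [0.531, -0.0229, 0.0634]
eef_rot: [-3.141, -0.0, 1.611]
ft_force: [-0.6, 0.4, -0.4]
grip_width: 0.545
gripper_force: 0.0
```

{"fn": "send_rows", "kwargs": {"commands": [[[0, 0, 0.15], 0], [[0, 0, 0.15], 0], [[0, 0, 0], 0]]}}

```text
time: 8.85
position: [0.531, -0.0229, 0.0605]
eef_rot: [-3.141, 0.0, 1.611]
ft_force: [-0.3, -1.1, -0.2]
grip_width: 0.543
gripper_force: 0.0
```

```bash
python3 - <<'E'
from h import *
p,d=cams.read_camera("scene"); s=status.sense();t=s["position"]; print(t,s["ft_force"])
C=cloud("scene",d)
sub=C[140:180,205:255]; 
# dark pixels in fingers: column listing
g=p.mean(2)
for c in range(218,246,2):
    print(c,[(r,int(g[r,c]),*(C[r,c]*1000).round().astype(int)) for r in range(150,170,3)])
E
```

```text
[ 0.53108967 -0.02283678  0.06059032] [0.28269897 0.09754165 0.08882391]
218 [(150, 10, np.int64(582), np.int64(18), np.int64(168)), (153, 21, np.int64(569), np.int64(-14), np.int64(131)), (156, 74, np.int64(565), np.int64(-28), np.int64(108)), (159, 68, np.int64(564), np.int64(-31), np.int64(95)), (162, 48, np.int64(554), np.int64(-58), np.int64(60)), (165, 39, np.int64(561), np.int64(-43), np.int64(63)), (168, 40, np.int64(567), np.int64(-30), np.int64(64))]
220 [(150, 10, np.int64(576), np.int64(17), np.int64(165)), (153, 3, np.int64(566), np.int64(-7), np.int64(134)), (156, 6, np.int64(567), np.int64(-8), np.int64(124)), (159, 5, np.int64(565), np.int64(-14), np.int64(108)), (162, 8, np.int64(564), np.int64(-18), np.int64(94)), (165, 31, np.int64(561), np.int64(-29), np.int64(73)), (168, 38, np.int64(562), np.int64(-29), np.int64(62))]
222 [(150, 18, np.int64(571), np.int64(18), np.int64(164)), (153, 21, np.int64(558), np.int64(-14), np.int64(126)), (156, 14, np.int64(561), np.int64(-9), np.int64(120)), (159, 7, np.int64(561), np.int64(-10), np.int64(109)), (162, 4, np.int64(561)
[... 3747 characters left out ...]
499), np.int64(-12), np.int64(104)), (156, 42, np.int64(499), np.int64(-12), np.int64(93)), (159, 81, np.int64(487), np.int64(-38), np.int64(58)), (162, 92, np.int64(494), np.int64(-25), np.int64(59)), (165, 68, np.int64(500), np.int64(-13), np.int64(59)), (168, 39, np.int64(507), np.int64(1), np.int64(62))]
244 [(150, 145, np.int64(428), np.int64(-141), np.int64(-4)), (153, 134, np.int64(437), np.int64(-123), np.int64(1)), (156, 90, np.int64(475), np.int64(-49), np.int64(57)), (159, 89, np.int64(481), np.int64(-37), np.int64(57)), (162, 91, np.int64(488), np.int64(-24), np.int64(58)), (165, 73, np.int64(494), np.int64(-12), np.int64(58)), (168, 39, np.int64(502), np.int64(4), np.int64(62))]
```

Depth puts the tips at about z = 0.087, higher than I assumed. I'll confirm by closing here, since the tab face should be felt at 43 mm.

{"fn": "send_rows", "kwargs": {"commands": [[[0, 0, 0], 0], [[0, 0, 0], 0], [[0, 0, 0], 0], [[0, 0, 0], 0]], "jaw": 129}}

```text
time: 9.4
position: [0.5309, -0.0229, 0.0606]
eef_rot: [-3.141, 0.0, 1.611]
ft_force: [-2.1, 0.6, 0.9]
grip_width: 0.495
gripper_force: 1.2
```

{"fn": "send_rows", "kwargs": {"commands": [[[0, 0, 0], 0], [[0, 0, 0], 0], [[0, 0, 0], 0]], "jaw": 132}}

```text
time: 9.78
position: [0.5312, -0.0229, 0.0606]
eef_rot: [3.142, 0.0, 1.611]
ft_force: [-1.9, 0.4, 1.5]
grip_width: 0.481
gripper_force: 2.5
```

{"fn": "send_rows", "kwargs": {"commands": [[[0, 0, 0], 0], [[0, 0, 0], 0], [[0, 0, 0], 0]], "jaw": 135}}

```text
time: 10.15
position: [0.5314, -0.0229, 0.0607]
eef_rot: [3.141, 0.0, 1.611]
ft_force: [0.6, 0.2, -0.9]
grip_width: 0.472
gripper_force: 5.0
```

Contact came at 43 mm, and the force fits the tab spring. The overlap is only a few mm, so I'll reopen slightly, go 5 mm deeper (still well clear of the plate) and close again.

{"fn": "send_rows", "kwargs": {"commands": [[[0, 0, 0], 0], [[0, 0, 0], 0], [[0, 0, 0.15], 0], [[0, 0, 0.2], 0], [[0, 0, 0.15], 0], [[0, 0, 0], 0]], "jaw": 122}}

```text
time: 10.9
position: [0.531, -0.0229, 0.0555]
eef_rot: [-3.141, 0.0, 1.612]
ft_force: [-0.1, -0.2, 0.1]
grip_width: 0.524
gripper_force: 0.0
```

{"fn": "send_rows", "kwargs": {"commands": [[[0, 0, 0], 0], [[0, 0, 0], 0], [[0, 0, 0], 0], [[0, 0, 0], 0]], "jaw": 134}}

```text
time: 11.4
position: [0.5312, -0.0229, 0.0557]
eef_rot: [3.141, 0.0, 1.611]
ft_force: [0.5, 0.7, -0.8]
grip_width: 0.477
gripper_force: 4.6
```

{"fn": "send_rows", "kwargs": {"commands": [[[0, 0.05, 0], 0], [[0, 0, 0], 0], [[0, 0, 0], 0], [[0, 0, -0.1], 0], [[0, 0, -0.1], 0], [[0, 0, 0], 0]], "jaw": 138}}

```text
time: 12.15
position: [0.5315, -0.0229, 0.0576]
eef_rot: [-3.141, 0.0, 1.611]
ft_force: [0.1, 0.6, -2.3]
grip_width: 0.458
gripper_force: 6.4
```

{"fn": "send_rows", "kwargs": {"commands": [[[0, 0, -0.1], 0], [[0, 0, 0], 0]]}}

```text
time: 12.4
position: [0.5315, -0.0229, 0.0584]
eef_rot: [-3.141, -0.0, 1.611]
ft_force: [1.1, 0.2, -6.8]
grip_width: 0.465
gripper_force: 6.1
```

Still latched: the force climbs to 6.8 N. Next I'll squeeze in 0.7 mm increments, each followed by a test lift of about 4 N.

{"fn": "send_rows", "kwargs": {"commands": [[[0, 0.03, 0.15], 0], [[0, 0, 0], 0], [[0, 0, 0], 0], [[0, 0, 0.0], 0], [[0, 0, -0.1], 0], [[0, 0, 0], 0]], "jaw": 140}}

```text
time: 13.15
position: [0.5319, -0.0228, 0.0582]
eef_rot: [3.142, 0.0, 1.611]
ft_force: [-0.9, -0.5, -1.9]
grip_width: 0.454
gripper_force: 7.4
```

{"fn": "send_rows", "kwargs": {"commands": [[[0, 0, -0.06], 0], [[0, 0, 0], 0]]}}

```text
time: 13.4
position: [0.5319, -0.0229, 0.0585]
eef_rot: [-3.142, -0.0, 1.611]
ft_force: [2.9, -0.6, -6.7]
grip_width: 0.448
gripper_force: 7.1
```

{"fn": "send_rows", "kwargs": {"commands": [[[0, 0.03, 0.1], 0], [[0, 0, 0], 0], [[0, 0, 0], 0], [[0, 0, -0.1], 0], [[0, 0, 0], 0]], "jaw": 142}}

```text
time: 14.02
position: [0.5322, -0.0228, 0.0585]
eef_rot: [-3.142, -0.0, 1.611]
ft_force: [1.9, -0.0, -6.1]
grip_width: 0.444
gripper_force: 8.2
```

{"fn": "send_rows", "kwargs": {"commands": [[[0, 0.03, 0.1], 0], [[0, 0, 0], 0], [[0, 0, 0], 0], [[0, 0, -0.1], 0], [[0, 0, 0], 0]], "jaw": 144}}

```text
time: 14.65
position: [0.5325, -0.0228, 0.0585]
eef_rot: [3.142, -0.0, 1.611]
ft_force: [2.0, -0.5, -6.0]
grip_width: 0.439
gripper_force: 9.3
```

{"fn": "send_rows", "kwargs": {"commands": [[[0, 0.03, 0.1], 0], [[0, 0, 0], 0], [[0, 0, 0], 0], [[0, 0, -0.1], 0], [[0, 0, 0], 0]], "jaw": 146}}

```text
time: 15.28
position: [0.5329, -0.0228, 0.0587]
eef_rot: [3.141, 0.0, 1.611]
ft_force: [0.9, -0.4, -2.6]
grip_width: 0.426
gripper_force: 10.3
```

{"fn": "send_rows", "kwargs": {"commands": [[[0, 0, -0.1], 0], [[0, 0, 0], 0]]}}

```text
time: 15.52
position: [0.5332, -0.0228, 0.0598]
eef_rot: [3.141, -0.0, 1.611]
ft_force: [4.6, 1.1, -7.2]
grip_width: 0.43
gripper_force: 9.6
```

{"fn": "send_rows", "kwargs": {"commands": [[[0, 0.06, 0], 0], [[0, 0, 0], 0]]}}

```text
time: 15.78
position: [0.5333, -0.0228, 0.0597]
eef_rot: [-3.141, 0.0, 1.611]
ft_force: [1.8, 0.4, -5.2]
grip_width: 0.427
gripper_force: 9.4
```

{"fn": "send_rows", "kwargs": {"commands": [[[0, 0.02, -0.06], 0], [[0, 0, 0], 0]]}}

```text
time: 16.02
position: [0.5335, -0.0228, 0.0603]
eef_rot: [-3.141, 0.0, 1.611]
ft_force: [1.6, -0.3, -5.2]
grip_width: 0.429
gripper_force: 9.4
```

{"fn": "send_rows", "kwargs": {"commands": [[[0, 0.04, -0.1], 0], [[0, 0.04, -0.1], 0], [[0, 0, 0], 0]]}}

```text
time: 16.4
position: [0.5344, -0.0228, 0.0625]
eef_rot: [3.142, 0.0, 1.611]
ft_force: [1.9, 0.5, -5.5]
grip_width: 0.429
gripper_force: 8.3
```

```bash
python3 - <<'E'
from h import *
p,d=cams.read_camera("scene"); cv2.imwrite("pics/c4.png",cv2.convertScaleAbs(cv2.resize(p[130:210,180:270],(720,600),interpolation=3),alpha=2,beta=10))
E
```

```text
(no output)
```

View pics/c4.png

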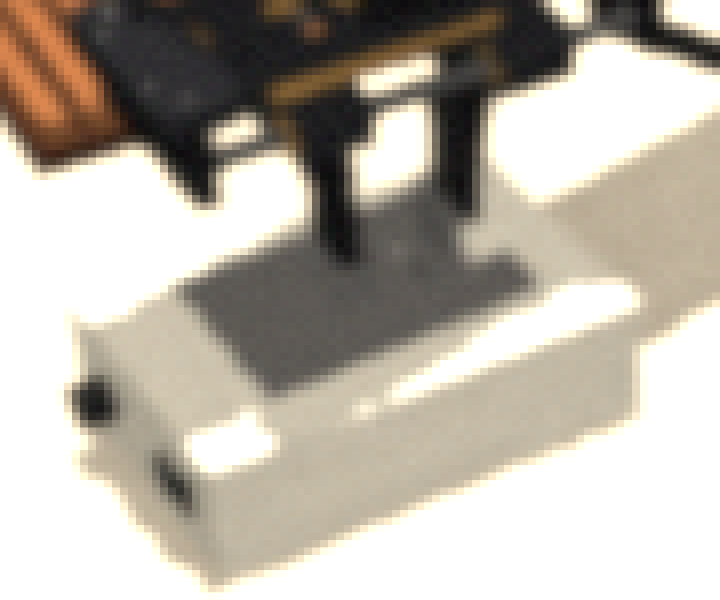

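The near corner of the tab end has risen from row 168.7 to 166, so the tab is free and the cover is tilting. I'll carry on lifting.

{"fn": "send_rows", "kwargs": {"commands": [[[0, 0.05, -0.15], 0], [[0, 0.05, -0.15], 0], [[0, 0, 0], 0]]}}

```text
time: 16.82
position: [0.5355, -0.0226, 0.0655]
eef_rot: [3.141, 0.0, 1.611]
ft_force: [2.4, -0.7, -5.0]
grip_width: 0.433
gripper_force: 11.3
```

{"fn": "send_rows", "kwargs": {"commands": [[[0, 0.05, -0.15], 0], [[0, 0.05, -0.15], 0], [[0, 0, 0], 0]]}}

```text
time: 17.2
position: [0.5364, -0.0227, 0.0685]
eef_rot: [-3.142, 0.0, 1.611]
ft_force: [0.9, 0.4, -4.5]
grip_width: 0.43
gripper_force: 10.6
```

{"fn": "send_rows", "kwargs": {"commands": [[[0, 0.05, -0.15], 0], [[0, 0.05, -0.15], 0], [[0, 0.03, -0.1], 0], [[0, 0, 0], 0]]}}

```text
time: 17.7
position: [0.5378, -0.0226, 0.0725]
eef_rot: [3.141, 0.0, 1.611]
ft_force: [0.4, 0.3, -4.6]
grip_width: 0.433
gripper_force: 10.2
```

```bash
python3 - <<'E'
from h import *
p,d=cams.read_camera("scene"); cv2.imwrite("pics/c5.png",cv2.convertScaleAbs(cv2.resize(p[130:210,180:270],(720,600),interpolation=3),alpha=2,beta=10))
C=cloud("scene",d)
s=status.sense();print(s["position"],s["ft_force"],s["gripper_force"],s["wrist_torque"])
for r,c in((167,247),(166,246),(165,244),(168,240),(170,235),(172,230),(175,225),(178,218),(180,214)): print(r,c,int(p[r,c].mean()),(C[r,c]*1000).round())
E
```

```text
[ 0.53775527 -0.02261324  0.0724293 ] [ 0.60797653  0.29348882 -5.60635015] 10.2802810119465 [ 0.03980342 -0.1685236   0.02462029]
167 247 92 [489.  -3.  55.]
166 246 83 [490.  -7.  56.]
165 244 47 [505.  10.  79.]
168 240 61 [517.   9.  73.]
170 235 45 [534.  12.  75.]
172 230 38 [549.  11.  73.]
175 225 40 [565.  11.  69.]
178 218 39 [585.   9.  66.]
180 214 40 [599.  12.  67.]
```

View pics/c5.png

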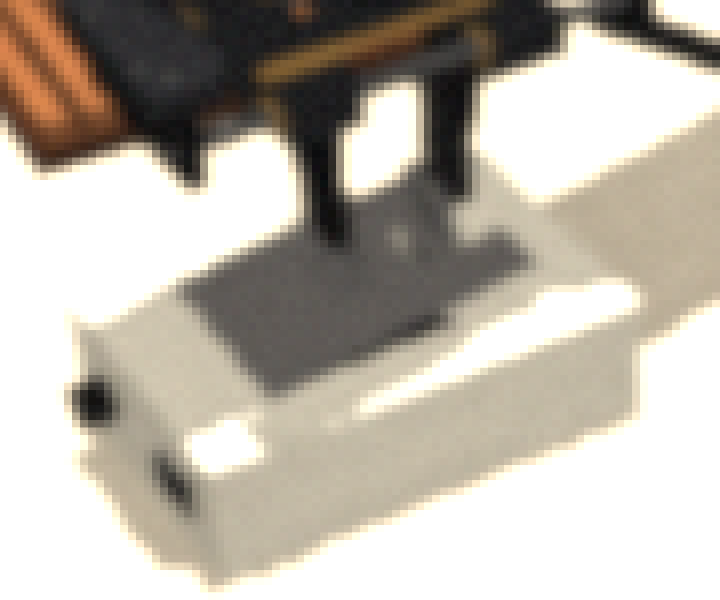

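The tilt is visible, about 0.15 rad. I'll raise it another 3 mm and then draw towards the tab end in small steps.

{"fn": "send_rows", "kwargs": {"commands": [[[0, 0.05, -0.15], 0], [[0, 0.05, -0.15], 0], [[0, -0.1, 0], 0], [[0, -0.15, 0], 0], [[0, 0, 0], 0]]}}

```text
time: 18.38
position: [0.5362, -0.0228, 0.0755]
eef_rot: [3.141, 0.0, 1.611]
ft_force: [-3.4, -0.8, 1.1]
grip_width: 0.43
gripper_force: 1.7
```

{"fn": "send_rows", "kwargs": {"commands": [[[0, -0.15, 0], 0], [[0, -0.15, 0], 0], [[0, 0, 0], 0]]}}

```text
time: 18.75
position: [0.5334, -0.0227, 0.0754]
eef_rot: [3.141, -0.0, 1.611]
ft_force: [-1.6, -0.9, 0.4]
grip_width: 0.434
gripper_force: 0.5
```

```bash
python3 - <<'E'
from h import *
p,d=cams.read_camera("scene"); cv2.imwrite("pics/c6.png",cv2.convertScaleAbs(cv2.resize(p[130:210,180:270],(720,600),interpolation=3),alpha=2,beta=10))
C=cloud("scene",d)
s=status.sense();print(s["position"],s["ft_force"],s["gripper_force"],s["grip_width"])
for r,c in((167,247),(166,246),(165,244),(168,240),(170,235),(172,230),(175,225),(178,218),(180,214)): print(r,c,int(p[r,c].mean()),(C[r,c]*1000).round())
E
```

```text
[ 0.53340979 -0.02267822  0.07544191] [-0.67080207 -0.86960904 -0.03933612] 0.5355535744456574 0.428771191893542
167 247 91 [491.  -0.  58.]
166 246 79 [490.  -7.  56.]
165 244 44 [504.   8.  78.]
168 240 51 [518.  10.  73.]
170 235 40 [534.  11.  74.]
172 230 39 [546.   4.  67.]
175 225 40 [564.   9.  67.]
178 218 41 [586.  10.  66.]
180 214 40 [598.  10.  64.]
```

View pics/c6.png

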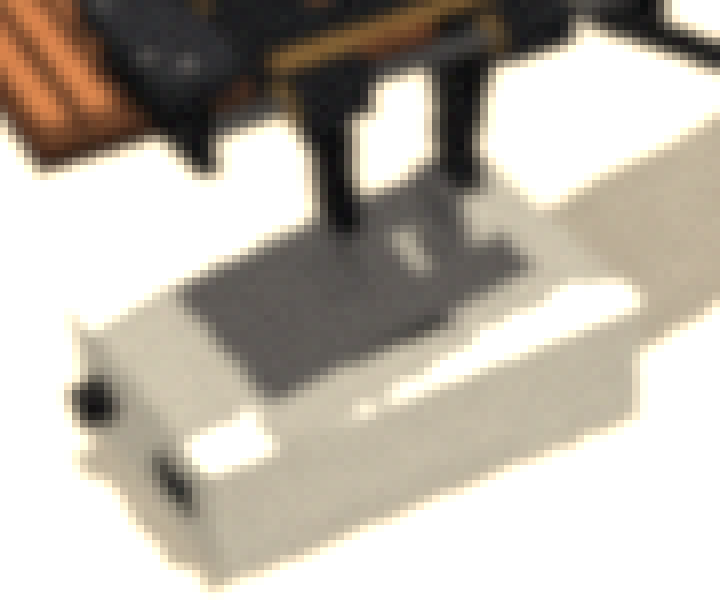

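The cover stays propped in the raised position, with the tab relaxed on the edge, but the fingertips slid off over the rib top (front tip at (345,225)). I'll regrip deeper. The foot is clear of the leaf now, so a firmer grip is fine.

{"fn": "send_rows", "kwargs": {"commands": [[[0, 0, 0], 0], [[0, 0, 0], 0], [[0, 0.0, 0.2], 0], [[0, 0, 0.2], 0], [[0, 0, 0.2], 0], [[0, 0, 0], 0]], "jaw": 102}}

```text
time: 19.55
position: [0.5331, -0.0228, 0.0691]
eef_rot: [-3.141, -0.0, 1.612]
ft_force: [-0.7, -0.2, 0.1]
grip_width: 0.601
gripper_force: 0.0
```

{"fn": "send_rows", "kwargs": {"commands": [[[0, 0, 0.2], 0], [[0, 0, 0.2], 0], [[0, 0, 0.2], 0], [[0, 0, 0.1], 0], [[0, 0, 0], 0]]}}

```text
time: 20.18
position: [0.5332, -0.0228, 0.0623]
eef_rot: [-3.142, 0.0, 1.611]
ft_force: [0.9, -0.5, -0.6]
grip_width: 0.599
gripper_force: 0.0
```

{"fn": "send_rows", "kwargs": {"commands": [[[0, 0, 0], 0], [[0, 0, 0], 0], [[0, 0, 0], 0], [[0, 0, 0], 0]], "jaw": 126}}

```text
time: 20.68
position: [0.5333, -0.0228, 0.0624]
eef_rot: [3.141, 0.0, 1.611]
ft_force: [0.9, 0.3, 0.7]
grip_width: 0.507
gripper_force: 0.1
```

{"fn": "send_rows", "kwargs": {"commands": [[[0, 0, 0], 0], [[0, 0, 0], 0], [[0, 0, 0], 0]], "jaw": 132}}

```text
time: 21.05
position: [0.5332, -0.0228, 0.0623]
eef_rot: [-3.142, 0.0, 1.611]
ft_force: [-0.1, -0.3, 0.7]
grip_width: 0.484
gripper_force: 4.4
```

{"fn": "send_rows", "kwargs": {"commands": [[[0, 0.05, 0], 0], [[0, 0, 0], 0], [[0, 0, 0], 0]], "jaw": 138}}

```text
time: 21.42
position: [0.5338, -0.0228, 0.0623]
eef_rot: [3.141, 0.0, 1.611]
ft_force: [0.7, 0.4, -0.7]
grip_width: 0.463
gripper_force: 7.1
```

{"fn": "send_rows", "kwargs": {"commands": [[[0, 0.05, 0], 0], [[0, 0.05, 0], 0], [[0, 0, 0], 0], [[0, 0, 0], 0]], "jaw": 146}}

```text
time: 21.92
position: [0.5348, -0.0228, 0.0624]
eef_rot: [3.142, 0.0, 1.611]
ft_force: [0.4, 0.2, -0.4]
grip_width: 0.431
gripper_force: 10.9
```

{"fn": "send_rows", "kwargs": {"commands": [[[0, 0.04, -0.1], 0], [[0, 0.04, -0.1], 0], [[0, 0, 0], 0]]}}

```text
time: 22.3
position: [0.5355, -0.0227, 0.0643]
eef_rot: [-3.141, 0.0, 1.611]
ft_force: [-0.6, 0.5, -1.3]
grip_width: 0.43
gripper_force: 10.9
```

{"fn": "send_rows", "kwargs": {"commands": [[[0, 0.04, -0.1], 0], [[0, 0.04, -0.1], 0], [[0, 0.02, -0.05], 0], [[0, 0, 0], 0]]}}

```text
time: 22.8
position: [0.5365, -0.0226, 0.0667]
eef_rot: [-3.141, -0.0, 1.611]
ft_force: [1.2, -0.4, -5.7]
grip_width: 0.427
gripper_force: 11.8
```

{"fn": "send_rows", "kwargs": {"commands": [[[0, -0.1, 0], 0], [[0, -0.1, 0], 0], [[0, -0.1, 0], 0], [[0, 0, 0], 0]]}}

```text
time: 23.3
position: [0.5334, -0.0228, 0.0669]
eef_rot: [-3.142, 0.0, 1.611]
ft_force: [0.5, 0.0, -4.6]
grip_width: 0.428
gripper_force: 11.2
```

{"fn": "send_rows", "kwargs": {"commands": [[[0, -0.15, 0], 0], [[0, -0.15, 0], 0], [[0, -0.15, 0], 0], [[0, 0, 0], 0]]}}

```text
time: 23.8
position: [0.529, -0.023, 0.0671]
eef_rot: [3.141, 0.0, 1.611]
ft_force: [-0.1, 0.2, -0.5]
grip_width: 0.43
gripper_force: 10.7
```

{"fn": "send_rows", "kwargs": {"commands": [[[0, -0.2, 0], 0], [[0, -0.2, 0], 0], [[0, -0.2, 0], 0], [[0, 0, 0], 0]]}}

```text
time: 24.3
position: [0.5229, -0.0233, 0.0669]
eef_rot: [3.142, 0.0, 1.611]
ft_force: [-0.5, 0.3, -1.8]
grip_width: 0.432
gripper_force: 11.0
```

{"fn": "send_rows", "kwargs": {"commands": [[[0, -0.2, 0], 0], [[0, 0, -0.2], 0], [[0, 0, -0.3], 0], [[0, 0, 0], 0]]}}

```text
time: 24.8
position: [0.5213, -0.0233, 0.0722]
eef_rot: [3.141, 0.0, 1.611]
ft_force: [0.1, 0.6, -1.0]
grip_width: 0.43
gripper_force: 11.0
```

{"fn": "send_rows", "kwargs": {"commands": [[[0, 0, -0.5], 0], [[0, 0, -1], 0], [[0, 0, 0], 0]]}}

```text
time: 25.18
position: [0.5218, -0.0233, 0.088]
eef_rot: [3.14, 0.0, 1.611]
ft_force: [0.4, 0.1, -0.9]
grip_width: 0.431
gripper_force: 11.0
```

Free, with only the cover's weight on the wrist. Next I'll raise it and carry it across above the tray.

{"fn": "send_rows", "kwargs": {"commands": [[[0, 0, -1], 0], [[0, 0, -2], 0], [[0, 0, -2], 0], [[1, 0, -1], 0], [[2, 0, 0], 0], [[3, -0.1, 0], 0], [[3, -0.1, 0], 0], [[3, -0.1, 0], 0], [[3, -0.1, 0], 0], [[3, -0.1, 0], 0], [[3, -0.1, 0], 0], [[3, 0, 0], 0], [[3, 0, 0], 0], [[2, 0, 0], 0], [[1.2, 0, 0], 0], [[0.5, 0, 0], -1], [[0, 0, 0], -2], [[0, 0, 0], 0]]}}

```text
time: 27.42
position: [0.5029, 0.2823, 0.1468]
eef_rot: [3.142, 0.001, 1.664]
ft_force: [-0.6, -0.5, -1.5]
grip_width: 0.426
gripper_force: 11.0
```

```bash
python3 - <<'E'
from h import *
s=status.sense();t=s["position"];print(t,s["eef_rot"],s["ft_force"],s["gripper_force"])
P={n:cams.read_camera(n) for n in("scene","top")}
for n in P: print(n,[(b["extent"],round(b["p"],2)) for b in cams.boxes_of(n,"cover")],[(b["extent"],round(b["p"],2)) for b in cams.boxes_of(n,"tray")])
# held cover cloud & tray
yaw=s["eef_rot"][2]-np.pi/2;c,q=np.cos(yaw),np.sin(yaw)
for n,(p,d) in P.items():
    C=cloud(n,d).reshape(-1,3);L=np.c_[(C[:,:2]-t[:2])@np.array([[c,-q],[q,c]]),C[:,2]-t[2]]
    g=p.reshape(-1,3).mean(1)
    for xs in(-.03,-.01,.02,.035,.05,.065,.08):
        k=(abs(L[:,0]-xs)<.006)&(L[:,1]>.014)&(L[:,1]<.04)&(L[:,2]<.04)&(L[:,2]>-.06); print(n,xs,k.sum(),np.median(L[k,2]).round(4) if k.any() else"")
    k=(C[:,2]>.012)&(C[:,2]<.024)&(abs(C[:,0]-.52)<.13)&(abs(C[:,1]-.285)<.1)
    r=cv2.minAreaRect((C[k,:2]*1000).astype(np.float32)); print(n,"tray",k.sum(),r, np.percentile(C[k,:2],[1,99],axis=0).round(3).tolist())
a=cv2.resize(P["scene"][0][90:310,190:370],(490,600));b=cv2.resize(P["top"][0][130:250,180:330],(310,248))
o=np.zeros((600,800,3),np.uint8);o[:,:490]=a;o[:248,490:]=b;cv2.imwrite("pics/held.png",cv2.convertScaleAbs(o,alpha=1.6))
E
```

```text
[0.50287666 0.28233356 0.14676777] [3.14157046e+00 5.29792900e-04 1.66350427e+00] [-0.62822278 -0.47278984 -1.46079581] 10.994450342841446
scene [([266.6, 196.0, 54.9, 41.5], 0.74), ([239.0, 98.0, 34.1, 24.1], 0.73)] [([245.0, 221.7, 92.9, 70.4], 0.59)]
top [([369.6, 234.1, 33.4, 21.9], 0.57)] [([207.5, 197.0, 34.6, 23.6], 0.61)]
scene -0.03 40 0.0099
scene -0.01 41 0.0073
scene 0.02 42 0.0034
scene 0.035 49 0.0016
scene 0.05 48 -0.0001
scene 0.065 59 -0.0026
scene 0.08 0 
scene tray 428 ((521.3869018554688, 286.08599853515625), (191.6051483154297, 141.65260314941406), 5.359135150909424) [[0.423, 0.217], [0.621, 0.363]]
top -0.03 0 
top -0.01 0 
top 0.02 0 
top 0.035 0 
top 0.05 0 
top 0.065 0 
top 0.08 0 
top tray 67 ((443.7715148925781, 296.4765625), (168.41261291503906, 81.02943420410156), 61.1735725402832) [[0.421, 0.207], [0.516, 0.351]]
```

The cover is held, tilted about 0.13 rad, and centred over the tray, whose centre measures (0.521, 0.286). I'll lower it until the tongues touch, then let the tab end settle.

{"fn": "send_rows", "kwargs": {"commands": [[[0, 0, 1], 0], [[0, 0, 2], 0], [[0, 0, 2], 0], [[0, 0, 2], 0], [[0, 0, 2], 0], [[0, 0, 1.2], 0], [[0, 0, 0.6], 0], [[0, 0, 0.4], 0], [[0, 0, 0], 0]]}}

```text
time: 28.85
position: [0.5027, 0.2833, 0.035]
eef_rot: [3.141, -0.0, 1.664]
ft_force: [0.1, 0.3, -1.8]
grip_width: 0.43
gripper_force: 11.0
```

{"fn": "send_rows", "kwargs": {"commands": [[[0, 0, 0.2], 0], [[0, 0, 0.2], 0], [[0, 0, 0.2], 0], [[0, 0, 0], 0]]}}

```text
time: 29.35
position: [0.5025, 0.2831, 0.0287]
eef_rot: [-3.141, 0.0, 1.664]
ft_force: [-0.6, 0.8, -1.5]
grip_width: 0.433
gripper_force: 11.0
```

{"fn": "send_rows", "kwargs": {"commands": [[[0, 0, 0.15], 0], [[0, 0, 0.15], 0], [[0, 0, 0.15], 0], [[0, 0, 0], 0]]}}

```text
time: 29.85
position: [0.5025, 0.2831, 0.0241]
eef_rot: [-3.141, 0.0, 1.664]
ft_force: [0.6, -0.2, -1.2]
grip_width: 0.427
gripper_force: 11.0
```

{"fn": "send_rows", "kwargs": {"commands": [[[0, 0, 0.1], 0], [[0, 0, 0.1], 0], [[0, 0, 0], 0]]}}

```text
time: 30.22
position: [0.5025, 0.2832, 0.0222]
eef_rot: [-3.142, 0.0, 1.664]
ft_force: [1.1, -0.5, -0.9]
grip_width: 0.43
gripper_force: 11.0
```

{"fn": "send_rows", "kwargs": {"commands": [[[0, 0, 0.1], 0], [[0, 0, 0.1], 0], [[0, 0, 0], 0]]}}

```text
time: 30.6
position: [0.5025, 0.2832, 0.0202]
eef_rot: [-3.142, 0.0, 1.664]
ft_force: [0.5, -0.6, -2.2]
grip_width: 0.425
gripper_force: 11.0
```

{"fn": "send_rows", "kwargs": {"commands": [[[0, 0, 0.1], 0], [[0, 0, 0.1], 0], [[0, 0, 0], 0]]}}

```text
time: 30.98
position: [0.5026, 0.2833, 0.0184]
eef_rot: [3.141, 0.0, 1.664]
ft_force: [-1.1, -1.0, 0.6]
grip_width: 0.43
gripper_force: 10.7
```

Tongue contact at about 0.0185. I'll keep lowering along the pivot arc.

{"fn": "send_rows", "kwargs": {"commands": [[[0, -0.03, 0.1], 0], [[0, -0.03, 0.1], 0], [[0, 0, 0], 0]]}}

```text
time: 31.35
position: [0.5019, 0.2834, 0.0164]
eef_rot: [3.142, -0.0, 1.664]
ft_force: [-2.2, -0.0, 2.5]
grip_width: 0.431
gripper_force: 9.9
```

{"fn": "send_rows", "kwargs": {"commands": [[[0, -0.03, 0.1], 0], [[0, -0.03, 0.1], 0], [[0, 0, 0], 0]]}}

```text
time: 31.72
position: [0.5013, 0.2832, 0.0143]
eef_rot: [3.142, -0.0, 1.664]
ft_force: [-1.9, 0.5, 2.7]
grip_width: 0.431
gripper_force: 9.9
```

{"fn": "send_rows", "kwargs": {"commands": [[[0, -0.03, 0.1], 0], [[0, -0.03, 0.1], 0], [[0, 0, 0], 0]]}}

```text
time: 32.1
position: [0.5007, 0.283, 0.0122]
eef_rot: [-3.142, 0.0, 1.664]
ft_force: [-0.8, 0.2, 0.9]
grip_width: 0.427
gripper_force: 9.9
```

{"fn": "send_rows", "kwargs": {"commands": [[[0, -0.02, 0.08], 0], [[0, 0, 0], 0]]}}

```text
time: 32.35
position: [0.5006, 0.283, 0.0115]
eef_rot: [3.142, 0.0, 1.664]
ft_force: [-2.0, 1.2, 2.7]
grip_width: 0.43
gripper_force: 9.8
```

{"fn": "send_rows", "kwargs": {"commands": [[[0, -0.03, 0.1], 0], [[0, 0, 0], 0]]}}

```text
time: 32.6
position: [0.5004, 0.283, 0.0107]
eef_rot: [3.141, 0.0, 1.664]
ft_force: [-2.5, 1.1, 4.1]
grip_width: 0.433
gripper_force: 10.6
```

{"fn": "send_rows", "kwargs": {"commands": [[[0, -0.03, 0.1], 0], [[0, 0, 0], 0]]}}

```text
time: 32.85
position: [0.5004, 0.2832, 0.0105]
eef_rot: [3.14, 0.0, 1.664]
ft_force: [-4.1, -1.4, 12.7]
grip_width: 0.434
gripper_force: 11.6
```

```bash
cat > m.py <<'E'
from h import *
s=status.sense();t=s["position"];print(t,s["ft_force"],s["gripper_force"],s["grip_width"])
p,d=cams.read_camera("scene");yaw=.094;c,q=np.cos(yaw),np.sin(yaw)
C=cloud("scene",d).reshape(-1,3);L=np.c_[(C[:,:2]-[.5,.283])@np.array([[c,-q],[q,c]]),C[:,2]]
for xs in(-.03,-.01,.02,.035,.05,.065):
    k=(abs(L[:,0]-xs)<.006)&(L[:,1]>.016)&(L[:,1]<.032)&(L[:,2]<.06); print(xs,k.sum(),np.median(L[k,2]).round(4) if k.any() else"")
cv2.imwrite("pics/place.png",cv2.convertScaleAbs(cv2.resize(p[170:310,220:360],(600,600),interpolation=3),alpha=1.6))
E
python3 m.py
```

```text
[0.50043838 0.28324941 0.01052184] [-4.08626981 -1.39012458 12.74921964] 11.571345627307892 0.4343798698848343
-0.03 33 0.0187
-0.01 37 0.0179
0.02 34 0.0175
0.035 34 0.0168
0.05 34 0.0157
0.065 44 0.0152
```

Landed, and the slope matches resting on tab and tongues. I'll unload by 1 mm, then open slowly.

{"fn": "send_rows", "kwargs": {"commands": [[[0, 0.03, -0.14], 0], [[0, 0, 0], 0]]}}

```text
time: 33.15
position: [0.5005, 0.2826, 0.0107]
eef_rot: [3.142, 0.0, 1.663]
ft_force: [-0.3, 0.4, 1.9]
grip_width: 0.43
gripper_force: 10.4
```

{"fn": "send_rows", "kwargs": {"commands": [[[0, -0.05, 0], 0], [[0, -0.05, 0], 0], [[0, 0, 0], 0], [[0, 0, 0], 0]], "jaw": 136}}

```text
time: 33.65
position: [0.4991, 0.2828, 0.0108]
eef_rot: [-3.141, 0.0, 1.664]
ft_force: [0.1, -0.2, -0.8]
grip_width: 0.471
gripper_force: 5.5
```

{"fn": "send_rows", "kwargs": {"commands": [[[0, -0.05, 0], 0], [[0, -0.05, 0], 0], [[0, 0, 0], 0], [[0, 0, 0], 0]], "jaw": 127}}

```text
time: 34.15
position: [0.4984, 0.2829, 0.011]
eef_rot: [3.141, 0.0, 1.664]
ft_force: [-0.5, 0.2, -0.5]
grip_width: 0.504
gripper_force: 0.0
```

{"fn": "send_rows", "kwargs": {"commands": [[[0, 0, 0], 0], [[0, 0, 0], 0], [[0, 0, 0], 0], [[0, 0, 0], 0]], "jaw": 105}}

```text
time: 34.65
position: [0.4983, 0.2828, 0.0109]
eef_rot: [3.142, 0.0, 1.664]
ft_force: [-0.4, 0.4, 1.0]
grip_width: 0.585
gripper_force: 0.0
```

{"fn": "send_rows", "kwargs": {"commands": [[[0, 0, -0.3], 0], [[0, 0, -0.5], 0], [[0, 0, -1], 0], [[0, 0, -2], 0], [[0, 0, -3], 0], [[0, 0, -3], 0], [[0, 0, -3], 0], [[0, 0, -3], 0], [[-2, 0, -1], 0], [[-4, 0, 0], 0], [[-4, 0, 0], 0], [[-4, 0, 0], 0], [[-4, 0, 0], 0], [[-2, 0, 0], 0], [[0, 0, 0], 0], [[0, 0, 0], 0]]}}

```text
time: 36.65
position: [0.5168, 0.0852, 0.1797]
eef_rot: [3.141, -0.0, 1.665]
ft_force: [0.1, 0.7, -0.1]
grip_width: 0.59
gripper_force: 0.0
```

```bash
python3 m.py; python3 - <<'E'
from h import *
p,d=cams.read_camera("top"); a=cv2.imread("pics/place.png")
o=np.zeros((600,800,3),np.uint8);o[:400,:400]=cv2.resize(a,(400,400));o[:300,400:]=cv2.resize(p,(400,300));cv2.imwrite("pics/final.png",o)
E
```

```text
[0.51678041 0.08518208 0.17969767] [ 0.06245033  0.74001334 -0.07980817] 0.0 0.5899352009526365
-0.03 32 0.0192
-0.01 34 0.0184
0.02 32 0.0177
0.035 35 0.0164
0.05 38 0.0167
0.065 41 0.0159
```

View pics/final.png

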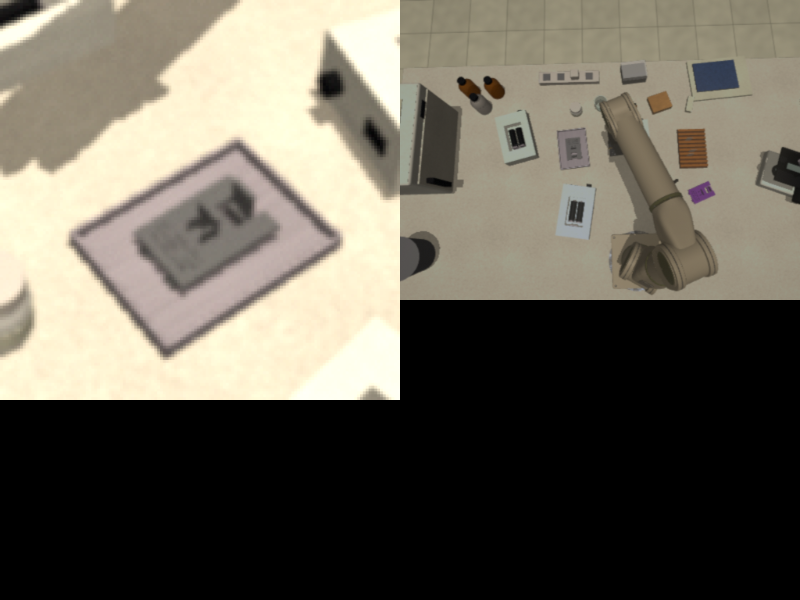

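The cover lies flat and right way up in the middle of the tray (left panel, about (208,235)). The bystanders are where they were, and the robot is clear.

```bash
python3 -c "
from h import *
print(manip.job_done())"
```

```text
the job is handed in; nothing more can be done
None
```

The cover is off and lying flat, right way up, in the steel tray, and the job is handed in at about 37 s; the fingers slipped off the tab once while the cover was propped up, so I regripped it, and I had no way to check the switch leaf directly.

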